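# Carry a glued charging coil on its paddle to the cradle

### The arm

A 6-joint arm with a two-finger parallel gripper is mounted at the origin on the work surface. World frame = base frame: x ahead of the robot, y to its left, z up, the work surface at z = 0. Lengths are in m, angles in rad, forces in N, time in s.
With the tool pointing down it reaches from about 0.25 to 0.775 m from the base axis. Payload 4 kg.
Tool frame: the origin (TCP) lies at the centre of the arm's flange, where the gripper is bolted on; the fingertips stand 199 mm ahead of it and the grasp point (between the pads) lies 180 mm ahead of it (robot.tcp_to_tips is the z of the fingertips in the tool frame, in m); z points along the fingers, y is the line along which they close (so a half turn about z gives the same grasp; the last joint's range is limited). The gripper opens to 94 mm and grips with 3 to 60 N. Pads are 16 mm wide; open, the fingers measure 119 mm over their backs; the gripper's body (75 mm by 177 mm) begins 78 mm behind the grasp point.
Start: joints at [-1.306, 0.087, 1.371, -0, 1.684, -0.103], TCP at [0.198, -0.513, 0.405] pointing down, gripper open.
Joint ranges: [-3.1, 3.1], [-0.76, 2.03], [0.27, 2.55], [-1.08, 4.22], [0.17, 2.65], [-2.57, 2.57]. Speed limits (rad/s): [2.79, 2.79, 3.14, 3.14, 3.14, 3.14].

### API

Orientations are given as [roll, pitch, yaw] about the fixed x, y, z axes, in that order (R = Rz(yaw) Ry(pitch) Rx(roll)).
In Python, from bench import robot gives the robot as it stands.
- The arm moves only by the tool play_rows, never from a script. Its arguments are lists of equal length, an entry for each row: "translation": the shift along the tool's x, y, z scaled (see below), a list of three; "twist": the turn, a rotation vector about the tool's x, y, z scaled (see below), a list of three; "gripper": the opening, from -1 (shut) to 1 (fully open). A call has 1 to 8 rows; each row shifts and turns the commanded pose from where the row before left it, along the tool's axes as they then stand; what a row does not reach is not made up. The controller multiplies each number of a shift by 0.04 m and each number of a turn by 0.1 rad. A row lasts 1/10 s, in which the tool goes at most 50 mm and 8.59 degrees, less where a joint would pass 70% of its speed; a pose out of reach is approached as far as the arm can. A call with a number of a shift or a turn outside -1 to 1 is refused whole. A call with a gripper value outside its range is refused whole. The fingers move at their own pace and stop on an object; the grip force is fixed at half the most. Time passes only in rows, so rows that do not move let the fingers close. It gives the time, the measured TCP pose, the force, the opening and the grip force at its end, in the units of the state.
- robot.get_obs(): the state, without advancing time (a new reading comes with each control period).
- robot.snapshot(name): name is "side" or "top"; returns the picture (480x640x3 uint8, red, green, blue); there is no depth.
- robot.camera_model(name): a dict with "camera_matrix" (3x3 intrinsics, pixels), "k1" (the pictures are not rectified: a ray, as slopes to the right and down, at radius r is drawn at 1 + k1 r^2 times it, then the intrinsics apply), "rvec" (rotation vector, rad) and "tvec" (3), from world to camera coordinates, as OpenCV has them. Camera axes: x right, y down, z forward; pixel columns grow to the right and rows downward; lengths in m; the calibration is good to about 2 mm. A picture is of the moment at which its call begins. camera_model takes no time and is no camera call.
- robot.close_job(): hands the job in; it is judged then, once.
Trained networks look in the newest picture that a camera, given by its name, has taken for a name from the list of things; names that differ only in an ending like _2 or _b are one class to them, and where a whole thing is asked for, a point or a joint stands for the part that bears it (a point fixed in the world has none). Each returns a list of dicts, best first, with "score" (0 to 1); they miss things now and then, are a little off and sometimes report something else, mostly with a low value. They report only what shows in the picture. A call takes as long as a camera call. They do not tell look-alikes from the thing itself.
- robot.recognise(name, camera): "centre" ([x, y, z] in m, in world coordinates, good to about 4 mm: the middle of the surface that is visible of it).
- robot.spot_point(name, camera): "centre" ([x, y, z] in m, in world coordinates, good to about 4 mm: a listed point, or the origin of a listed thing).
The state is a dict: "time": time; "joint_positions": joint angles; "qvel": joint speeds; "joint_torque": joint torques, N m; "tool_pos": TCP position; "ee_rot": TCP orientation; "wrist_force": force on the tool from outside, world axes, zero at the start; "wrist_torque": the same for the moment, N m; "width": finger opening in m; "finger_force": force on a finger pad.
Only numpy, scipy, OpenCV 4.12 (cv2) and the standard library are available. Lean on these libraries where they do the work, as an engineer would, in place of code of your own. Each camera call takes 0.05 s, during which the arm holds its last target. There are 200 camera calls.

### The job

At the phone repair bench, a copper charging coil with fresh glue lies on the blade of one of two blue-handled paddles. Take that paddle by its handle, carry the coil level, without touching the coil with the gripper, to the yellow-railed cradle, and lower the blade midway between the two rails until the paddle stands upright on the mat again and the coil lies flat on both rails, centred on the cradle; then let go of the paddle. Leave the white disc on the other paddle where it is.

Things in the scene. Friction and masses are not known exactly. Their poses are not given: they have to be found in the camera images.
- paddle_grip (a point): Middle of the handle of the coil's paddle, 30 mm above its underside. Handle: blue block on a dark foot, 90 long (x), 22 wide (y, grasp here), 44 high, stands by itself, 0.1 to 0.18 kg. x points along the level steel blade (18 wide, 3 thick, top 13 mm above the handle's underside, ending 128 mm ahead of this point); z up. An identical paddle holds the white disc.
- coil_mid (a point): Centre of the coil (half-way up): a flat round black disc with a copper face, 60 mm across, 4 mm thick, 20 to 35 g, z up when flat. It lies loose on the blade, held only by its weight, centred about 108 mm ahead of the handle's middle.
- nest (a point): Centre of the fixed cradle's seat, midway between two yellow rails, level with their tops, 22 mm above the table. x along the rails (60 long, 22 wide, 38 mm free gap, gap floor 4 mm above the table), z up. In a good delivery the paddle's x agrees with this x and its handle stands on the table 108 mm back along -x (white outline), the blade then 9 mm below the coil.
- white_disc: White disc of the same size (60 mm across, 4 mm thick), lying on the blade of the other, identical paddle; origin at the centre of its underside, 13 mm above the table. Not to be moved.
Things that resemble listed ones, but are neither listed nor needed, are in the scene too. Leave any brown look-alike of the part that bears paddle_grip alone. There is more than one size of the part that bears coil_mid; the job needs the smaller.

How it is judged:
By the outcome, as a careful person would: the job done as asked, in the order asked, and still so for the second after the job is handed in, with the robot touching nothing.
It also fails if it takes over 48 s, if anything falls off the work surface, if the arm or the gripper's body presses on something with over 40 N, if the wrist force passes 120 N, or if a joint passes its speed limit or range.

## Working session

There is one attempt and no reset: what is moved stays moved. The work goes in short steps, Python scripts to look and compute and a tool call to move; the robot and the scene stay as the last step left them, time stands still between calls to the robot, and variables do not carry over. Pictures are saved under pics/ and viewed, at most 10 in all, crops included, and the job is handed in when it is done.

Besides the shell and the picture viewer there is one more tool, called after ">>>" as name(argument=value, ...), one argument or row to a line, values as JSON. play_rows: Moves the arm, as the interface text tells. Its arguments: {"type":"object","properties":{"translation":{"type":"array","items":{"type":"array","items":{"type":"number","minimum":-1,"maximum":1}}},"twist":{"type":"array","items":{"type":"array","items":{"type":"number","minimum":-1,"maximum":1}}},"gripper":{"type":"array","items":{"type":"number"}}},"required":["translation","twist","gripper"]}

```bash
mkdir -p pics
cat > h.py <<'E'
import numpy as np, cv2
from bench import robot
def snap(c,fn=None):
    im=robot.snapshot(c)
    if fn: cv2.imwrite('pics/'+fn,im[:,:,::-1])
    return im
def proj(c,P):
    m=robot.camera_model(c);K=np.array(m['camera_matrix'],float)
    p,_=cv2.projectPoints(np.array(P,float).reshape(-1,1,3),np.array(m['rvec'],float),np.array(m['tvec'],float),K,np.array([m['k1'],0,0,0,0.]))
    return p.reshape(-1,2)
def unproj(c,px,z):
    m=robot.camera_model(c);K=np.array(m['camera_matrix'],float)
    n=cv2.undistortPoints(np.array(px,float).reshape(-1,1,2),K,np.array([m['k1'],0,0,0,0.])).reshape(-1,2)
    R,_=cv2.Rodrigues(np.array(m['rvec'],float));t=np.array(m['tvec'],float).ravel()
    C=-R.T@t; d=np.c_[n,np.ones(len(n))]@R
    return C+d*((z-C[2])/d[:,2])[:,None]
E
python3 - <<'E'
from h import *
np.set_printoptions(precision=3,suppress=True)
ims=[snap(c,c+'0.png') for c in('top','side')]
for c in('top','side'):
    for n in('paddle_grip','coil_mid','nest','white_disc'):
        for d in robot.spot_point(n,c): print(c,n,round(d['score'],2),np.array(d['centre']),proj(c,d['centre'])[0].round())
o=robot.get_obs();print(o['time'],o['tool_pos'],o['ee_rot'],o['width'])
E
```

```text
top paddle_grip 0.81 [0.446 0.002 0.034] [325. 252.]
top paddle_grip 0.74 [ 0.314 -0.082  0.03 ] [363. 310.]
top paddle_grip 0.56 [0.262 0.331 0.034] [181. 334.]
top paddle_grip 0.52 [0.56  0.235 0.012] [224. 205.]
top coil_mid 0.93 [0.575 0.085 0.008] [289. 198.]
top coil_mid 0.85 [ 0.551 -0.02   0.017] [334. 207.]
top nest 0.84 [ 0.564 -0.223  0.023] [422. 201.]
top white_disc 0.65 [0.557 0.232 0.013] [225. 206.]
side paddle_grip 0.98 [0.447 0.001 0.031] [323. 247.]
side paddle_grip 0.97 [ 0.31  -0.079  0.031] [403. 257.]
side paddle_grip 0.8 [0.262 0.332 0.032] [269. 419.]
side coil_mid 0.76 [ 0.555 -0.019  0.015] [292. 226.]
side coil_mid 0.63 [0.572 0.081 0.003] [253. 250.]
side nest 0.61 [ 0.566 -0.23   0.019] [349. 182.]
side white_disc 0.7 [0.565 0.231 0.015] [196. 288.]
0.5 [ 0.198 -0.513  0.405] [ 3.142 -0.     0.368] 0.0939489188665179
```

View pics/top0.png

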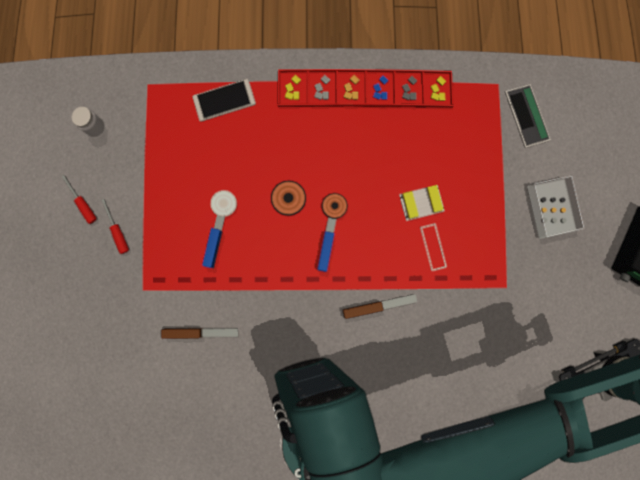

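View pics/side0.png

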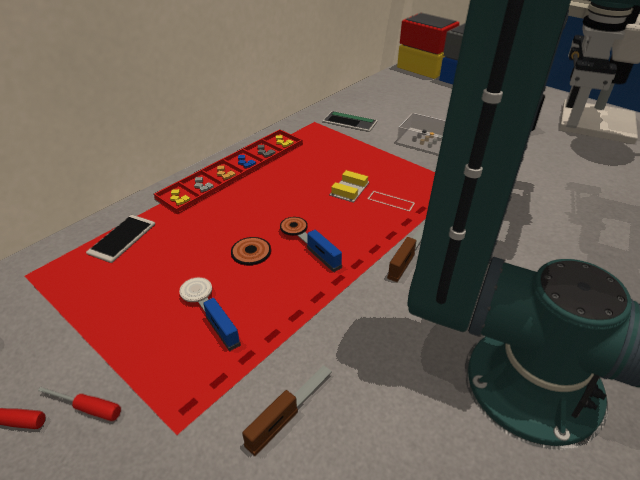

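The top view shows these candidates:
- Blue paddle with the small coil: handle (325,252), coil (334,206). This fits the description.
- Blue paddle with the white disc: (212,248).
- Brown look-alikes: (363,310) and (181,333).
- Large coil on the mat: (289,198).

The cradle is at (422,201), with the white outline at (433,247). Next I'll measure precisely and check a close crop.

```bash
cat > seg.py <<'E'
from h import *
np.set_printoptions(precision=4,suppress=True)
def blob(c,im,lo,hi,box,z,fillhull=False):
    """world min-area rect of an HSV range inside box (x0,y0,x1,y1)"""
    hsv=cv2.cvtColor(im,cv2.COLOR_RGB2HSV);m=cv2.inRange(hsv,np.array(lo),np.array(hi))
    k=np.zeros_like(m);x0,y0,x1,y1=box;k[y0:y1,x0:x1]=m[y0:y1,x0:x1]
    ys,xs=np.nonzero(k);W=unproj(c,np.c_[xs,ys],z)[:,:2]
    r=cv2.minAreaRect((W*1000).astype(np.float32));b=cv2.boxPoints(r)/1000
    e=b[1]-b[0],b[2]-b[1];e=e[0] if np.hypot(*e[0])>np.hypot(*e[1]) else e[1]
    if e[0]<0:e=-e
    v=np.linalg.eigh(np.cov(W.T))[1][:,1];v=v*np.sign(v[0])
    return len(xs),W.mean(0),np.array(r[0])/1000,np.array(r[1]),np.arctan2(e[1],e[0]),np.arctan2(v[1],v[0])
E
python3 - <<'E'
from seg import *
t=cv2.imread('pics/top0.png')[:,:,::-1].copy();s=cv2.imread('pics/side0.png')[:,:,::-1].copy()
print('handle',blob('top',t,(100,120,40),(130,255,255),(300,220,350,290),.044))
print('rails',blob('top',t,(22,120,90),(38,255,255),(390,170,455,230),.022))
print('outline',blob('top',t,(0,0,110),(179,140,255),(412,218,455,278),.0))
print('coil',blob('top',t,(6,60,60),(20,190,255),(315,185,352,222),.017))
print('blade',blob('top',t,(0,0,100),(179,80,255),(318,215,342,240),.013))
print('Shandle',blob('side',s,(100,120,40),(130,255,255),(300,220,350,280),.044))
print('Srails',blob('side',s,(22,120,90),(38,255,255),(325,165,375,205),.022))
print('Soutline',blob('side',s,(0,0,110),(179,140,255),(364,186,420,216),.0))
a=cv2.resize(t[170:290,280:460],None,fx=4,fy=4,interpolation=cv2.INTER_CUBIC)
cv2.imwrite('pics/crop0.png',a[:,:,::-1])
E
```

```text
handle (327, array([0.4486, 0.0024]), array([0.4488, 0.0025]), array([18.9823, 87.6007]), np.float32(-0.20584533), np.float64(-0.20370737594915564))
rails (532, array([ 0.564 , -0.2255]), array([ 0.5635, -0.225 ]), array([60.6791, 85.069 ]), np.float32(-1.3339943), np.float64(-1.3257488962626216))
outline (266, array([ 0.4608, -0.2514]), array([ 0.472 , -0.2475]), array([135.1926,  47.9577]), np.float32(0.34322307), np.float64(0.29008422978686765))
coil (460, array([ 0.5553, -0.0197]), array([ 0.5545, -0.0204]), array([59.2578, 56.0142]), np.float32(0.45269856), np.float64(-0.46234846701556837))
blade (105, array([ 0.5109, -0.0105]), array([ 0.5109, -0.0107]), array([17.1857, 31.4165]), np.float32(-0.20427713), np.float64(-0.19807488050663521))
Shandle (642, array([0.4345, 0.0134]), array([0.4367, 0.0132]), array([ 40.0767, 112.2212]), np.float32(-0.20584303), np.float64(-0.32654618920088985))
Srails (547, array([ 0.5541, -0.2168]), array([ 0.5553, -0.2186]), array([ 67.6415, 103.2415]), np.float32(-1.3340367), np.float64(-1.2716197066464723))
Soutline (111, array([ 0.4611, -0.2561]), array([ 0.4726, -0.2534]), array([136.095 ,  43.2909]), np.float32(0.17251177), np.float64(0.1818700602650875))
```

View pics/crop0.png

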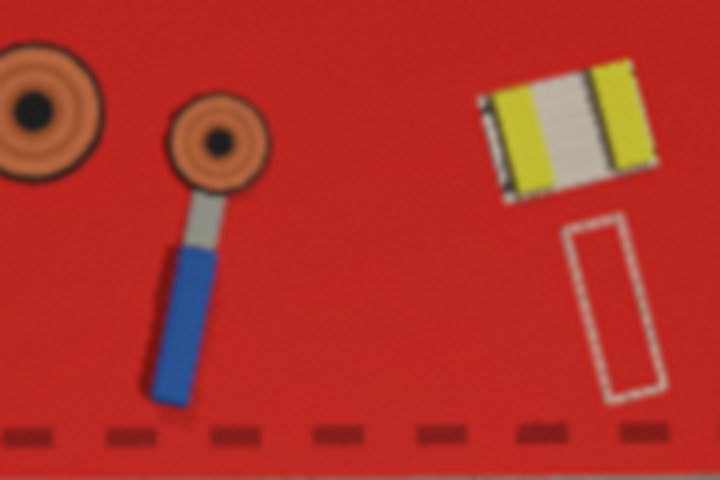

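The crop confirms the choice: the smaller coil sits on the blue paddle at full-image (334,206), and the cradle and its outline lie to the right. The coil measures 108.4 mm ahead of the handle middle, which agrees with the description. I'll grip about 20 mm ahead of the handle middle, nearer the balance point. The grip point is (0.468, -0.002) at yaw -0.205.

>>> play_rows(
  translation=[
    [0.4, -0.35, 0],
    [0.78, -0.68, 0.2],
    [0.78, -0.68, 0.2],
    [0.78, -0.68, 0.2],
    [0.78, -0.68, 0.2],
    [0.78, -0.68, 0.2],
    [0.78, -0.68, 0.2],
    [0.78, -0.68, 0.2],
  ],
  twist=[
    [0, 0, 0],
    [0, 0, 0],
    [0, 0, 0],
    [0, 0, 0],
    [0, 0, 0],
    [0, 0, 0],
    [0, 0, 0],
    [0, 0, 0],
  ],
  gripper=[1, 1, 1, 1, 1, 1, 1, 1],
)

```text
time: 1.3
tool_pos: [0.3434, -0.2366, 0.3487]
ee_rot: [3.141, -0.001, 0.367]
wrist_force: [-0.2, -0.9, 0.8]
width: 0.0938
finger_force: 0.0
```

>>> play_rows(
  translation=[
    [0.78, -0.68, 0.2],
    [0.78, -0.68, 0.2],
    [0.78, -0.68, 0.2],
    [0.78, -0.68, 0.2],
    [0.78, -0.68, 0.2],
    [0.78, -0.68, 0.2],
    [0.3, -0.28, 0.1],
    [0, 0, 0],
  ],
  twist=[
    [0, 0, 0],
    [0, 0, 0],
    [0, 0, 0],
    [0, 0, 0],
    [0, 0, 0],
    [0, 0, 0],
    [0, 0, 0.5],
    [0, 0, 0.73],
  ],
  gripper=[1, 1, 1, 1, 1, 1, 1, 1],
)

```text
time: 2.1
tool_pos: [0.4667, -0.0016, 0.2958]
ee_rot: [-3.14, 0.001, 0.246]
wrist_force: [-0.4, 0.2, 0.2]
width: 0.0941
finger_force: 0.0
```

>>> play_rows(
  translation=[
    [0, 0, 0],
    [0, 0, 0],
    [0, 0, 0],
    [0, 0, 0],
    [0, 0, 0],
    [0, 0, 0],
    [0, 0, 0],
  ],
  twist=[
    [0, 0, 0.9],
    [0, 0, 0.9],
    [0, 0, 0.9],
    [0, 0, 0.9],
    [0, 0, 0.9],
    [0, 0, 0],
    [0, 0, 0],
  ],
  gripper=[1, 1, 1, 1, 1, 1, 1],
)

```text
time: 2.8
tool_pos: [0.4661, -0.0038, 0.2967]
ee_rot: [3.142, -0.0, -0.203]
wrist_force: [0.3, -0.0, 0.1]
width: 0.0939
finger_force: 0.0
```

```bash
cat > go.py <<'E'
from seg import *
from scipy.spatial.transform import Rotation as Ro
def need(goal,yaw):
    o=robot.get_obs();R=Ro.from_euler('xyz',o['ee_rot']);G=Ro.from_euler('xyz',[np.pi,0,yaw])
    print('t',o['time'],'tcp',np.array(o['tool_pos']),'rot',np.array(o['ee_rot']),'w',o['width'],'F',np.array(o['wrist_force']),'ff',o['finger_force'])
    print('shift rows-units tool now',R.inv().apply(np.array(goal)-o['tool_pos'])/.04,' at goal yaw',G.inv().apply(np.array(goal)-o['tool_pos'])/.04,'twist units',(R.inv()*G).as_rotvec()/.1)
E
python3 - <<'E'
from go import *
s=snap('side')
need([.4683,-.0016,.21],-.205)
t=snap('top','top1.png')
print('handle',blob('top',t,(100,120,40),(130,255,255),(300,220,350,290),.044))
for n in('paddle_grip','coil_mid'):
    for d in robot.spot_point(n,'side')[:3]: print(n,d)
E
```

```text
t 2.85 tcp [ 0.4662 -0.0039  0.2967] rot [ 3.1415 -0.0002 -0.2037] w 0.09390011640848658 F [ 0.2007  0.4853 -0.3103] ff 0.0
shift rows-units tool now [ 0.0407 -0.0665  2.1684]  at goal yaw [ 0.041  -0.0664  2.1684] twist units [ 0.0009 -0.0017  0.0135]
handle (159, array([0.4279, 0.007 ]), array([0.4285, 0.007 ]), array([18.5191, 44.1456]), np.float32(-0.20571369), np.float64(-0.1931877206864277))
paddle_grip {'centre': [0.4492, 0.0009, 0.0305], 'score': 0.79}
paddle_grip {'centre': [0.2612, 0.332, 0.0334], 'score': 0.79}
paddle_grip {'centre': [0.3167, -0.0852, 0.0296], 'score': 0.76}
coil_mid {'centre': [0.5538, -0.0217, 0.0144], 'score': 0.67}
coil_mid {'centre': [0.5708, 0.0836, 0.0035], 'score': 0.65}
```

>>> play_rows(
  translation=[
    [0.04, -0.07, 0.2],
    [0, 0, 0.5],
    [0, 0, 0.6],
    [0, 0, 0.5],
    [0, 0, 0.25],
    [0, 0, 0.11],
    [0, 0, 0],
    [0, 0, 0],
  ],
  twist=[
    [0, 0, 0],
    [0, 0, 0],
    [0, 0, 0],
    [0, 0, 0],
    [0, 0, 0],
    [0, 0, 0],
    [0, 0, 0],
    [0, 0, 0],
  ],
  gripper=[1, 1, 1, 1, 1, 1, 0.6, 0.2],
)

```text
time: 3.8
tool_pos: [0.4688, -0.0015, 0.2112]
ee_rot: [-3.142, -0.002, -0.205]
wrist_force: [0.3, -1.1, -0.1]
width: 0.0815
finger_force: 0.0
```

>>> play_rows(
  translation=[
    [0, 0, 0],
    [0, 0, 0],
    [0, 0, 0],
    [0, 0, 0],
    [0, 0, 0],
    [0, 0, 0],
    [0, 0, 0],
    [0, 0, 0],
  ],
  twist=[
    [0, 0, 0],
    [0, 0, 0],
    [0, 0, 0],
    [0, 0, 0],
    [0, 0, 0],
    [0, 0, 0],
    [0, 0, 0],
    [0, 0, 0],
  ],
  gripper=[0, -0.2, -0.35, -0.4, -0.44, -0.47, -0.49, -0.51],
)

```text
time: 4.6
tool_pos: [0.4683, -0.0016, 0.2103]
ee_rot: [3.141, 0.0, -0.205]
wrist_force: [-1.1, -0.4, -0.2]
width: 0.0236
finger_force: 0.4
```

>>> play_rows(
  translation=[
    [0, 0, 0],
    [0, 0, 0],
    [0, 0, 0],
    [0, 0, 0],
    [0, 0, 0],
    [0, 0, 0],
    [0, 0, 0],
    [0, 0, 0],
  ],
  twist=[
    [0, 0, 0],
    [0, 0, 0],
    [0, 0, 0],
    [0, 0, 0],
    [0, 0, 0],
    [0, 0, 0],
    [0, 0, 0],
    [0, 0, 0],
  ],
  gripper=[-0.53, -0.55, -0.57, -0.6, -0.7, -1, -1, -1],
)

```text
time: 5.4
tool_pos: [0.4683, -0.0015, 0.2102]
ee_rot: [3.142, -0.0, -0.205]
wrist_force: [0.2, -0.4, -0.6]
width: 0.0216
finger_force: 30.0
```

Run:
```python
from go import *
need([.4683,-.0016,.21],-.205)
t=snap('top','top2.png')
print('coil',blob('top',t,(6,60,60),(20,190,255),(315,185,352,222),.017))
print('blade',blob('top',t,(0,0,100),(179,80,255),(318,215,342,240),.013))
print('rails',blob('top',t,(22,120,90),(38,255,255),(390,170,455,230),.022))
```

```text
t 5.4 tcp [ 0.4683 -0.0015  0.2102] rot [ 3.1415 -0.     -0.2052] w 0.021574312888832062 F [ 0.2496 -0.4288 -0.569 ] ff 29.99990612268448
shift rows-units tool now [0.0011 0.0036 0.0062]  at goal yaw [0.0011 0.0036 0.0062] twist units [ 0.0005 -0.0002 -0.0024]
coil (242, array([ 0.5686, -0.0185]), array([ 0.5706, -0.0128]), array([67.0585, 30.4192]), np.float32(1.4538566), np.float64(1.4609247354168757))Traceback (most recent call last):
  File "<stdin>", line 5, in <module>
  File "seg.py", line 7, in blob
    ys,xs=np.nonzero(k);W=unproj(c,np.c_[xs,ys],z)[:,:2]
                          ~~~~~~^^^^^^^^^^^^^^^^^^
  File "h.py", line 13, in unproj
    n=cv2.undistortPoints(np.array(px,float).reshape(-1,1,2),K,np.array([m['k1'],0,0,0,0.])).reshape(-1,2)
      ~~~~~~~~~~~~~~~~~~~^^^^^^^^^^^^^^^^^^^^^^^^^^^^^^^^^^^^^^^^^^^^^^^^^^^^^^^^^^^^^^^^^^^
cv2.error: OpenCV(4.12.0) /io/opencv/modules/calib3d/src/undistort.dispatch.cpp:347: error: (-215:Assertion failed) CV_IS_MAT(_src) && CV_IS_MAT(_dst) && (_src->rows == 1 || _src->cols == 1) && (_dst->rows == 1 || _dst->cols == 1) && _src->cols + _src->rows - 1 == _dst->rows + _dst->cols - 1 && (CV_MAT_TYPE(_src->type) == CV_32FC2 || CV_MAT_TYPE(_src->type) == CV_64FC2) && (CV_MAT_TYPE(_dst->type) == CV_32FC2 || CV_MAT_TYPE(_dst->type) == CV_64FC2) in function 'cvUndistortPointsInternal'
```

Gripped: width 21.6 mm, 30 N. Now a gentle lift.

>>> play_rows(
  translation=[
    [0, 0, -0.1],
    [0, 0, -0.2],
    [0, 0, -0.3],
    [0, 0, -0.4],
    [0, 0, -0.4],
    [0, 0, -0.3],
    [0, 0, -0.2],
    [0, 0, -0.1],
  ],
  twist=[
    [0, 0, 0],
    [0, 0, 0],
    [0, 0, 0],
    [0, 0, 0],
    [0, 0, 0],
    [0, 0, 0],
    [0, 0, 0],
    [0, 0, 0],
  ],
  gripper=[-1, -1, -1, -1, -1, -1, -1, -1],
)

```text
time: 6.25
tool_pos: [0.4685, -0.0014, 0.2915]
ee_rot: [-3.141, -0.002, -0.205]
wrist_force: [-0.3, -0.0, -1.1]
width: 0.022
finger_force: 30.0
```

Run:
```python
from go import *
y=.237; n=np.array([.5635,-.225]); g=n-.088*np.array([np.cos(y),np.sin(y)])
need([*g,.29],y)
s=snap('side','s3.png');p=proj('side',[[.51,-.0105,.093]])[0].astype(int);print(p)
x0,y0=max(p[0]-100,0),max(p[1]-75,0)
c=cv2.resize(s[y0:y0+150,x0:x0+200],None,fx=4,fy=4,interpolation=cv2.INTER_CUBIC);cv2.imwrite('pics/s3c.png',c[:,:,::-1])
for d in robot.spot_point('coil_mid','side')[:3]: print(d)
for d in robot.spot_point('paddle_grip','side')[:3]: print(d)
```

```text
t 6.25 tcp [ 0.4685 -0.0014  0.2915] rot [-3.1415 -0.0018 -0.2052] w 0.021990055525351965 F [-0.2753 -0.0074 -1.0915] ff 29.99958425760269
shift rows-units tool now [1.4762 5.9291 0.0398]  at goal yaw [-1.2028  5.9906  0.0379] twist units [ 0.0027 -0.0183 -4.4218]
[303 207]
{'centre': [0.5734, 0.0832, 0.0019], 'score': 0.79}
{'centre': [0.5507, -0.0183, 0.0971], 'score': 0.6}
{'centre': [0.2619, 0.3345, 0.0327], 'score': 0.92}
{'centre': [0.3145, -0.0784, 0.03], 'score': 0.72}
{'centre': [0.4456, 0.002, 0.1101], 'score': 0.7}
```

View pics/s3c.png

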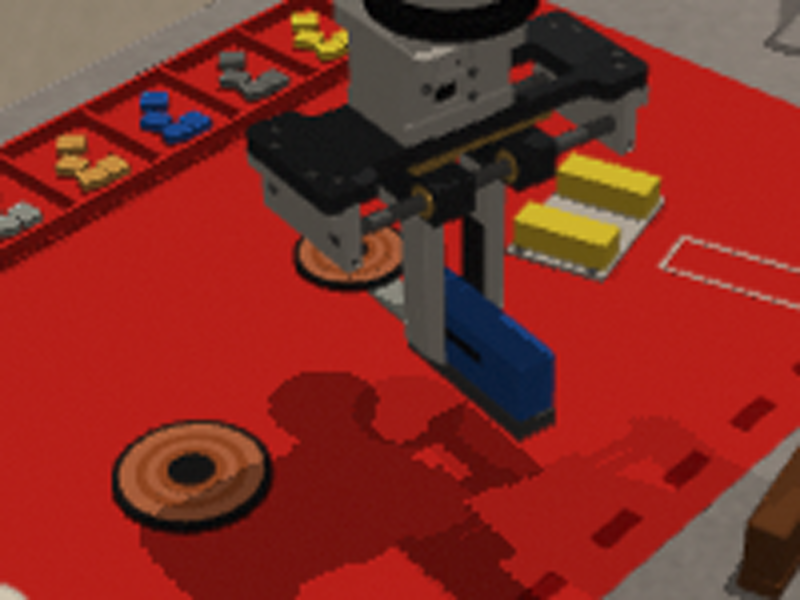

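The crop shows the paddle lifted level, with the coil still flat on its blade near (350,255). Moving over to the cradle with gentle ramps.

>>> play_rows(
  translation=[
    [0.012, 0.05, 0],
    [0.025, 0.1, 0],
    [0.037, 0.15, 0],
    [0.05, 0.2, 0],
    [0.062, 0.25, 0],
    [0.075, 0.3, 0],
    [0.087, 0.35, 0],
    [0.1, 0.4, 0],
  ],
  twist=[
    [0, 0, 0],
    [0, 0, 0],
    [0, 0, 0],
    [0, 0, 0],
    [0, 0, 0],
    [0, 0, 0],
    [0, 0, 0],
    [0, 0, 0],
  ],
  gripper=[-1, -1, -1, -1, -1, -1, -1, -1],
)

```text
time: 7.2
tool_pos: [0.4712, -0.0769, 0.2903]
ee_rot: [3.141, -0.0, -0.205]
wrist_force: [0.7, -0.5, -1.1]
width: 0.0218
finger_force: 30.0
```

>>> play_rows(
  translation=[
    [0.097, 0.39, 0],
    [0.097, 0.39, 0],
    [0.097, 0.39, 0],
    [0.097, 0.39, 0],
    [0.097, 0.39, 0],
    [0.097, 0.39, 0],
  ],
  twist=[
    [0, 0, 0],
    [0, 0, 0],
    [0, 0, 0],
    [0, 0, 0],
    [0, 0, 0],
    [0, 0, 0],
  ],
  gripper=[-1, -1, -1, -1, -1, -1],
)

```text
time: 7.8
tool_pos: [0.4748, -0.1735, 0.2903]
ee_rot: [3.141, -0.0, -0.206]
wrist_force: [-1.0, -0.1, -1.2]
width: 0.0218
finger_force: 30.0
```

>>> play_rows(
  translation=[
    [0.1, 0.4, 0],
    [0.087, 0.35, 0],
    [0.075, 0.3, 0],
    [0.062, 0.25, 0],
    [0.05, 0.2, 0],
    [0.037, 0.15, 0],
    [0.025, 0.1, 0],
    [0.012, 0.05, 0],
  ],
  twist=[
    [0, 0, 0],
    [0, 0, 0],
    [0, 0, 0],
    [0, 0, 0],
    [0, 0, 0],
    [0, 0, 0],
    [0, 0, 0],
    [0, 0, 0],
  ],
  gripper=[-1, -1, -1, -1, -1, -1, -1, -1],
)

```text
time: 8.6
tool_pos: [0.4778, -0.2463, 0.2903]
ee_rot: [-3.142, -0.0, -0.205]
wrist_force: [0.8, -0.8, -1.4]
width: 0.0219
finger_force: 30.0
```

>>> play_rows(
  translation=[
    [0, 0, 0],
    [0, 0, 0],
    [0, 0, 0],
    [0, 0, 0],
    [0, 0, 0],
    [0, 0, 0],
    [0, 0, 0],
    [0, 0, 0],
  ],
  twist=[
    [0, 0, -0.05],
    [0, 0, -0.12],
    [0, 0, -0.2],
    [0, 0, -0.28],
    [0, 0, -0.34],
    [0, 0, -0.4],
    [0, 0, -0.4],
    [0, 0, -0.4],
  ],
  gripper=[-1, -1, -1, -1, -1, -1, -1, -1],
)

```text
time: 9.4
tool_pos: [0.4778, -0.2459, 0.2903]
ee_rot: [3.142, -0.0, 0.017]
wrist_force: [-0.1, 0.5, -1.8]
width: 0.0218
finger_force: 30.0
```

>>> play_rows(
  translation=[
    [0, 0, 0],
    [0, 0, 0],
    [0, 0, 0],
    [0, 0, 0],
    [0, 0, 0],
    [0, 0, 0],
    [0, 0, 0],
    [0, 0, 0],
  ],
  twist=[
    [0, 0, -0.4],
    [0, 0, -0.4],
    [0, 0, -0.4],
    [0, 0, -0.36],
    [0, 0, -0.28],
    [0, 0, -0.2],
    [0, 0, -0.13],
    [0, 0, -0.06],
  ],
  gripper=[-1, -1, -1, -1, -1, -1, -1, -1],
)

```text
time: 10.2
tool_pos: [0.4778, -0.2461, 0.2903]
ee_rot: [3.142, 0.0, 0.237]
wrist_force: [0.2, -0.6, -1.3]
width: 0.0216
finger_force: 30.0
```

Run:
```python
from go import *
y=.237; n=np.array([.5635,-.225]); g=n-.088*np.array([np.cos(y),np.sin(y)])
print(g);need([*g,.29],y)
t=snap('top','t4.png');s=snap('side','s4.png')
for c in('top','side'):
  for k in('coil_mid','nest','paddle_grip'):
    for d in robot.spot_point(k,c)[:3]: print(c,k,round(d['score'],2),d['centre'])
A=cv2.resize(t[140:280,350:490],(560,560),interpolation=cv2.INTER_CUBIC)
cv2.imwrite('pics/c4.png',A[:,:,::-1])
A=cv2.resize(s[110:250,270:470],(800,560),interpolation=cv2.INTER_CUBIC)
cv2.imwrite('pics/d4.png',A[:,:,::-1])
```

```text
[ 0.478  -0.2457]
t 10.2 tcp [ 0.4778 -0.2461  0.2903] rot [3.1415 0.     0.2375] w 0.021649519687857624 F [ 0.2405 -0.592  -1.2592] ff 29.999630749225616
shift rows-units tool now [ 0.007  -0.0085  0.007 ]  at goal yaw [ 0.007  -0.0086  0.007 ] twist units [0.0005 0.0001 0.0048]
top coil_mid 0.93 [0.561, -0.226, 0.0955]
top coil_mid 0.55 [0.5766, 0.0835, 0.0045]
top nest 0.76 [0.5651, -0.227, 0.025]
top paddle_grip 0.9 [0.3193, -0.0853, 0.0296]
top paddle_grip 0.85 [0.2641, 0.3334, 0.0291]
top paddle_grip 0.67 [0.4567, -0.2518, 0.1119]
side coil_mid 0.75 [0.563, -0.2239, 0.0933]
side coil_mid 0.57 [0.5722, 0.084, -0.0006]
side nest 0.84 [0.5668, -0.2301, 0.0225]
side paddle_grip 0.7 [0.3148, -0.0837, 0.033]
side paddle_grip 0.68 [0.2631, 0.3325, 0.0332]
side paddle_grip 0.64 [0.457, -0.2514, 0.1098]
```

View pics/c4.png

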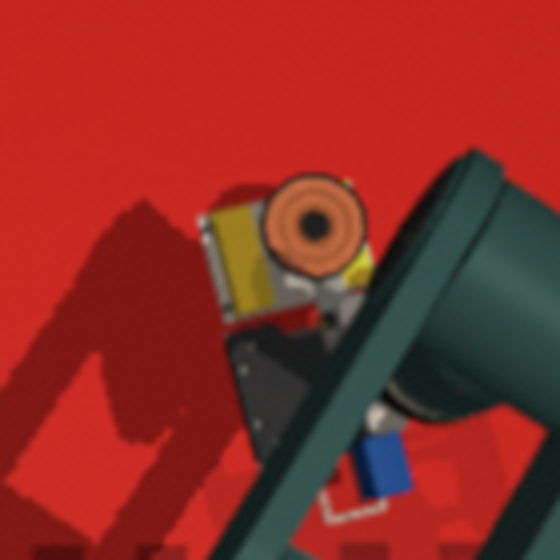

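View pics/d4.png

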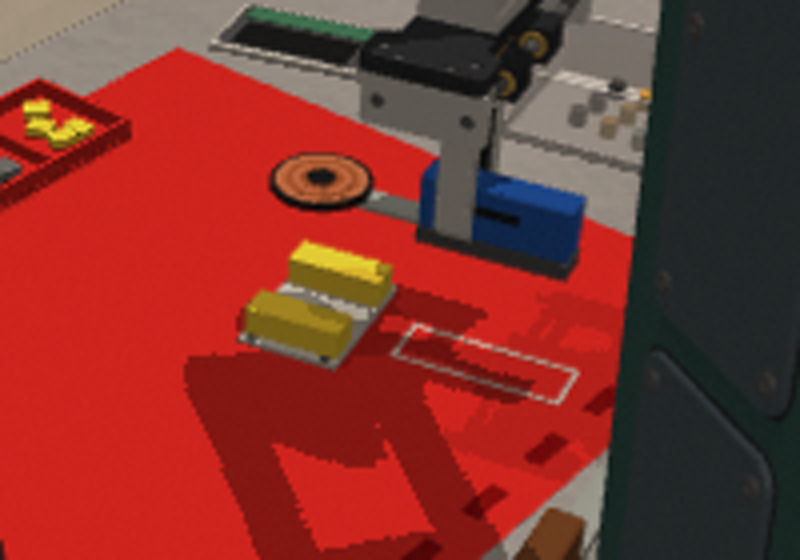

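The coil is over the cradle, at about (321,180) in the side crop, level and centred on the blade. Before lowering I'll refine the nest pose by fitting the rail boxes, and the handle as a check, in both initial pictures.

```bash
cat > fit.py <<'E'
from go import *
from scipy.optimize import minimize
S=8
def fit(ims,lo,hi,boxes,win,x0):
    def cost(p):
        c_,s_=np.cos(p[2]),np.sin(p[2]);tot=0
        for c in ims:
            x1,y1,x2,y2=win[c];m=masks[c];r=np.zeros_like(m)
            for (a,b,d,e,f,g) in boxes:
                P=np.array([[x,y,z] for x in(a,b) for y in(d,e) for z in(f,g)])
                W=np.c_[p[0]+c_*P[:,0]-s_*P[:,1],p[1]+s_*P[:,0]+c_*P[:,1],P[:,2]]
                q=((proj(c,W)+.5-[x1,y1])*S)
                cv2.fillConvexPoly(r,cv2.convexHull(np.round(q).astype(np.int32)),255)
            tot+=1-((r>0)&(m>0)).sum()/((r>0)|(m>0)).sum()
        return tot
    masks={}
    for c in ims:
        x1,y1,x2,y2=win[c];im=cv2.resize(ims[c][y1:y2,x1:x2],None,fx=S,fy=S,interpolation=cv2.INTER_CUBIC)
        masks[c]=cv2.inRange(cv2.cvtColor(im,cv2.COLOR_RGB2HSV),np.array(lo),np.array(hi))
    r=minimize(cost,x0,method='Nelder-Mead',options=dict(initial_simplex=np.array(x0)+np.array([[0,0,0],[.004,0,0],[0,.004,0],[0,0,.05]]),xatol=1e-5,fatol=1e-5))
    return r.x,r.fun
E
python3 - <<'E'
from fit import *
I={c:cv2.imread(f'pics/{c}0.png')[:,:,::-1].copy() for c in('top','side')}
R=[(-.03,.03,.019,.041,.004,.022),(-.03,.03,-.041,-.019,.004,.022)];H=[(-.045,.045,-.011,.011,.010,.044)]
w={'top':(390,170,455,230),'side':(322,162,375,208)};v={'top':(300,220,350,290),'side':(295,220,355,285)}
for ks in(('top','side'),('top',),('side',)):
    J={k:I[k] for k in ks}
    print(ks,fit(J,(22,120,30),(38,255,255),R,w,[.5645,-.2265,.237]),fit(J,(100,120,30),(130,255,255),H,v,[.4487,.0025,-.205]))
E
```

```text
('top', 'side') (array([ 0.564 , -0.2273,  0.2445]), np.float64(0.20787918336978484)) (array([ 0.4482,  0.0012, -0.211 ]), np.float64(0.3481220539495199))
('top',) (array([ 0.5648, -0.226 ,  0.2421]), np.float64(0.07397275115794033)) (array([ 0.4495,  0.003 , -0.2252]), np.float64(0.19011777552453002))
('side',) (array([ 0.5636, -0.2293,  0.236 ]), np.float64(0.07457111603212296)) (array([ 0.4496, -0.0016, -0.2662]), np.float64(0.13108192620387737))
```

>>> play_rows(
  translation=[
    [0.01, 0.025, 0.08],
    [0, 0.03, 0.16],
    [0, 0, 0.24],
    [0, 0, 0.3],
    [0, 0, 0.3],
    [0, 0, 0.24],
    [0, 0, 0.16],
    [0, 0, 0.08],
  ],
  twist=[
    [0, 0, -0.01],
    [0, 0, -0.01],
    [0, 0, 0],
    [0, 0, 0],
    [0, 0, 0],
    [0, 0, 0],
    [0, 0, 0],
    [0, 0, 0],
  ],
  gripper=[-1, -1, -1, -1, -1, -1, -1, -1],
)

```text
time: 11.4
tool_pos: [0.4784, -0.248, 0.2267]
ee_rot: [-3.14, 0.001, 0.239]
wrist_force: [-0.1, -0.5, -2.1]
width: 0.0216
finger_force: 30.0
```

Run:
```python
from go import *
need([.4787,-.2481,.2104],.239)
I={'top':snap('top','t5.png'),'side':snap('side','s5.png')}
for c in I:
  for k in('coil_mid','nest','paddle_grip'):
    for d in robot.spot_point(k,c)[:3]: print(c,k,round(d['score'],2),d['centre'])
  h=cv2.cvtColor(I[c],cv2.COLOR_RGB2HSV);m=cv2.inRange(h,np.array((6,60,40)),np.array((20,200,255)))
  q=proj(c,[.564,-.2273,.035])[0].astype(int);k=np.zeros_like(m);a=22;k[q[1]-a:q[1]+a,q[0]-a:q[0]+a]=m[q[1]-a:q[1]+a,q[0]-a:q[0]+a]
  ys,xs=np.nonzero(k);e=cv2.minAreaRect(np.c_[xs,ys].astype(np.float32));print(c,len(xs),e,unproj(c,[e[0]],.0325))
a=cv2.resize(I['top'][150:270,370:490],(480,480),interpolation=cv2.INTER_CUBIC);b=cv2.resize(I['side'][140:230,310:400],(480,480),interpolation=cv2.INTER_CUBIC)
cv2.imwrite('pics/c5.png',cv2.resize(np.hstack([a,b]),(800,400))[:,:,::-1])
```

```text
t 11.4 tcp [ 0.4784 -0.248   0.2267] rot [-3.1405  0.0012  0.2388] w 0.021636256617213693 F [-0.0996 -0.543  -2.0558] ff 29.999674558639526
shift rows-units tool now [0.006  0.0042 0.4071]  at goal yaw [0.0055 0.0038 0.4071] twist units [-0.0112  0.0119 -0.002 ]
top coil_mid 0.83 [0.5742, 0.0849, 0.0042]
top coil_mid 0.59 [0.5585, -0.2271, 0.0304]
top nest 0.56 [0.5662, -0.2245, 0.0239]
top paddle_grip 0.96 [0.2611, 0.3359, 0.0342]
top paddle_grip 0.95 [0.3168, -0.0827, 0.0311]
top paddle_grip 0.75 [0.4594, -0.2517, 0.0492]
top 540 ((422.79693603515625, 204.56585693359375), (33.05405044555664, 40.57406234741211), 77.73522186279297) [[ 0.5551 -0.2233  0.0325]]
side coil_mid 0.79 [0.5631, -0.2235, 0.0333]
side coil_mid 0.68 [0.5723, 0.0849, 0.0002]
side nest 0.84 [0.5647, -0.2304, 0.0215]
side paddle_grip 0.97 [0.3134, -0.0805, 0.031]
side paddle_grip 0.94 [0.2595, 0.335, 0.0316]
side paddle_grip 0.9 [0.458, -0.2556, 0.0461]
side 249 ((350.0, 181.5), (40.0, 31.0), -0.0) [[ 0.5522 -0.216   0.0325]]
```

View pics/c5.png

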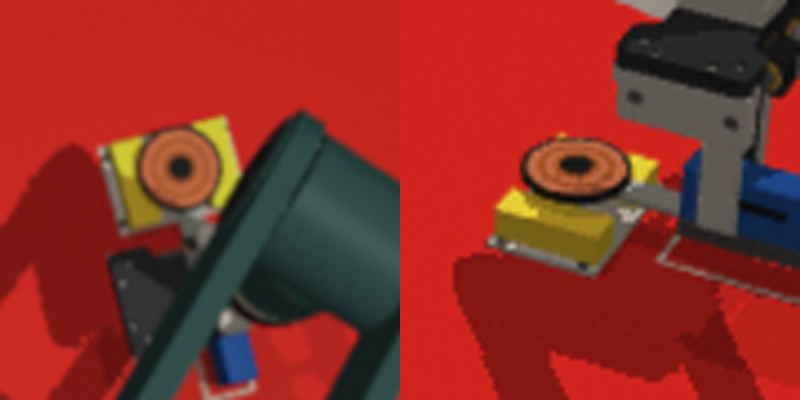

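```bash
cat > disc.py <<'E'
from go import *
def disc(c,im,g,zt):
    S=6;q=proj(c,g)[0].astype(int);a=24;x0,y0=q-a
    im=cv2.resize(im[y0:y0+2*a,x0:x0+2*a],None,fx=S,fy=S,interpolation=cv2.INTER_CUBIC);h=cv2.cvtColor(im,cv2.COLOR_RGB2HSV)
    m=cv2.inRange(h,np.array((5,70,110)),np.array((18,210,255)));m=cv2.morphologyEx(m,cv2.MORPH_OPEN,np.ones((9,9)))
    ct=max(cv2.findContours(m,cv2.RETR_EXTERNAL,cv2.CHAIN_APPROX_NONE)[0],key=cv2.contourArea)
    W=unproj(c,(ct.reshape(-1,2)+.5)/S-.5+[x0,y0],zt)[:,:2]
    e=cv2.fitEllipse((W*1000).astype(np.float32));return np.array(e[0])/1000,np.array(e[1])
E
python3 - <<'E'
from disc import *
I={c:cv2.imread(f'pics/{c[0]}5.png')[:,:,::-1].copy() for c in('top','side')}
for c in I: print(c,disc(c,I[c],[.564,-.2273,.035],.0332))
I={c:cv2.imread(f'pics/{c}0.png')[:,:,::-1].copy() for c in('top','side')}
for c in I: print(c,disc(c,I[c],[.5545,-.0204,.017],.017))
E
```

```text
top (array([ 0.5664, -0.2257]), array([53.6075, 56.2647]))
side (array([ 0.5659, -0.23  ]), array([53.4419, 54.128 ]))
top (array([ 0.5566, -0.0206]), array([55.6954, 56.271 ]))
side (array([ 0.5551, -0.0231]), array([52.7851, 53.4146]))
```

The coil sits about 2 mm forward of the nest and is laterally centred. I'll shift back 1.8 mm and lower slowly.

>>> play_rows(
  translation=[
    [-0.02, 0, 0.0],
    [-0.025, 0, 0.03],
    [0, 0, 0.06],
    [0, 0, 0.06],
    [0, 0, 0.06],
    [0, 0, 0.06],
    [0, 0, 0.06],
    [0, 0, 0.04],
  ],
  twist=[
    [0, 0, 0],
    [0, 0, 0],
    [0, 0, 0],
    [0, 0, 0],
    [0, 0, 0],
    [0, 0, 0],
    [0, 0, 0],
    [0, 0, 0],
  ],
  gripper=[-1, -1, -1, -1, -1, -1, -1, -1],
)

```text
time: 12.6
tool_pos: [0.4769, -0.2485, 0.2128]
ee_rot: [-3.141, 0.0, 0.239]
wrist_force: [0.8, -0.3, -1.7]
width: 0.0215
finger_force: 30.0
```

>>> play_rows(
  translation=[
    [0, 0, 0.03],
    [0, 0, 0],
    [0, 0, 0],
    [0, 0, 0],
  ],
  twist=[
    [0, 0, 0],
    [0, 0, 0],
    [0, 0, 0],
    [0, 0, 0],
  ],
  gripper=[-1, -1, -1, -1],
)

```text
time: 13.0
tool_pos: [0.477, -0.2486, 0.212]
ee_rot: [3.141, -0.0, 0.239]
wrist_force: [-0.9, 0.9, -0.2]
width: 0.022
finger_force: 30.0
```

Run:
```python
from disc import *
need([.477,-.2485,.2102],.239)
I={'top':snap('top','t6.png'),'side':snap('side','s6.png')}
for c in I: print(c,disc(c,I[c],[.564,-.2273,.024],.026))
```

```text
t 13.0 tcp [ 0.477  -0.2486  0.212 ] rot [ 3.1413 -0.0002  0.2388] w 0.021972219791059924 F [-0.9169  0.9469 -0.2487] ff 29.999634325504303
shift rows-units tool now [ 0.0012 -0.0024  0.0462]  at goal yaw [ 0.0012 -0.0024  0.0462] twist units [ 0.0031 -0.0024 -0.0022]
top (array([ 0.5649, -0.2263]), array([53.5815, 56.1661]))
side (array([ 0.5644, -0.23  ]), array([52.9098, 54.0196]))
```

>>> play_rows(
  translation=[
    [0, 0, 0.02],
    [0, 0, 0.015],
    [0, 0, 0],
    [0, 0, 0],
  ],
  twist=[
    [0, 0, 0],
    [0, 0, 0],
    [0, 0, 0],
    [0, 0, 0],
  ],
  gripper=[-1, -1, -1, -1],
)

```text
time: 13.5
tool_pos: [0.4769, -0.2486, 0.2104]
ee_rot: [3.142, 0.0, 0.239]
wrist_force: [0.5, -0.3, -1.4]
width: 0.0218
finger_force: 30.0
```

>>> play_rows(
  translation=[
    [0, 0, 0.008],
    [0, 0, 0],
    [0, 0, 0],
  ],
  twist=[
    [0, 0, 0],
    [0, 0, 0],
    [0, 0, 0],
  ],
  gripper=[-1, -1, -1],
)

```text
time: 13.8
tool_pos: [0.4769, -0.2486, 0.2102]
ee_rot: [3.141, -0.0, 0.239]
wrist_force: [1.0, 0.3, -0.5]
width: 0.0218
finger_force: 30.0
```

>>> play_rows(
  translation=[
    [0, 0, 0.004],
    [0, 0, 0],
    [0, 0, 0],
  ],
  twist=[
    [0, 0, 0],
    [0, 0, 0],
    [0, 0, 0],
  ],
  gripper=[-1, -1, -1],
)

```text
time: 14.1
tool_pos: [0.4769, -0.2486, 0.2103]
ee_rot: [3.141, -0.0, 0.239]
wrist_force: [-1.2, 0.3, 0.7]
width: 0.0216
finger_force: 30.0
```

The paddle is standing on the mat. Releasing gradually, then rising straight up.

>>> play_rows(
  translation=[
    [0, 0, 0],
    [0, 0, 0],
    [0, 0, 0],
    [0, 0, 0],
    [0, 0, 0],
    [0, 0, 0],
    [0, 0, 0],
    [0, 0, 0],
  ],
  twist=[
    [0, 0, 0],
    [0, 0, 0],
    [0, 0, 0],
    [0, 0, 0],
    [0, 0, 0],
    [0, 0, 0],
    [0, 0, 0],
    [0, 0, 0],
  ],
  gripper=[-0.52, -0.48, -0.4, -0.2, 0, 0.2, 0.2, 0.2],
)

```text
time: 14.9
tool_pos: [0.4769, -0.2486, 0.21]
ee_rot: [3.141, 0.0, 0.239]
wrist_force: [0.1, 0.5, 0.3]
width: 0.0562
finger_force: 0.0
```

>>> play_rows(
  translation=[
    [0, 0, -0.1],
    [0, 0, -0.2],
    [0, 0, -0.4],
    [0, 0, -0.6],
    [0, 0, -0.8],
    [0, 0, -0.8],
    [0, 0, -0.8],
    [0, 0, -0.5],
  ],
  twist=[
    [0, 0, 0],
    [0, 0, 0],
    [0, 0, 0],
    [0, 0, 0],
    [0, 0, 0],
    [0, 0, 0],
    [0, 0, 0],
    [0, 0, 0],
  ],
  gripper=[0.2, 0.2, 0.2, 0.2, 0.2, 0.2, 0.2, 0.2],
)

```text
time: 15.7
tool_pos: [0.4769, -0.2486, 0.3822]
ee_rot: [3.138, -0.004, 0.239]
wrist_force: [0.8, -0.7, 0.3]
width: 0.0563
finger_force: 0.0
```

>>> play_rows(
  translation=[
    [-0.5, 0, 0],
    [-0.8, 0, 0],
    [-0.8, 0, 0],
    [-0.8, 0, 0],
    [-0.5, 0, 0],
    [0, 0, 0],
    [0, 0, 0],
  ],
  twist=[
    [0, 0, 0],
    [0, 0, 0],
    [0, 0, 0],
    [0, 0, 0],
    [0, 0, 0],
    [0, 0, 0],
    [0, 0, 0],
  ],
  gripper=[0.2, 0.2, 0.2, 0.2, 0.2, 0.2, 0.2],
)

```text
time: 16.4
tool_pos: [0.3448, -0.2807, 0.3788]
ee_rot: [3.14, -0.001, 0.238]
wrist_force: [-0.1, -0.7, -0.4]
width: 0.0559
finger_force: 0.0
```

Run:
```python
from disc import *
need([.477,-.2485,.2102],.239)
I={'top':snap('top','t7.png'),'side':snap('side','s7.png')}
for c in I: print(c,disc(c,I[c],[.564,-.2273,.024],.026))
a=cv2.resize(I['top'][150:270,370:490],(480,480),interpolation=cv2.INTER_CUBIC);b=cv2.resize(I['side'][140:230,330:420],(480,480),interpolation=cv2.INTER_CUBIC)
cv2.imwrite('pics/c7.png',cv2.resize(np.hstack([a,b]),(800,400))[:,:,::-1])
```

```text
t 16.4 tcp [ 0.3448 -0.2807  0.3788] rot [ 3.1402 -0.0015  0.238 ] w 0.05594669491027832 F [-0.1498 -0.6808 -0.3733] ff 0.0
shift rows-units tool now [ 3.395  -0.0095  4.2206]  at goal yaw [ 3.4014 -0.0004  4.2155] twist units [ 0.0135 -0.015  -0.01  ]
top (array([ 0.5644, -0.2261]), array([55.132 , 55.6522]))
side (array([ 0.5638, -0.2298]), array([53.018, 54.386]))
```

View pics/c7.png

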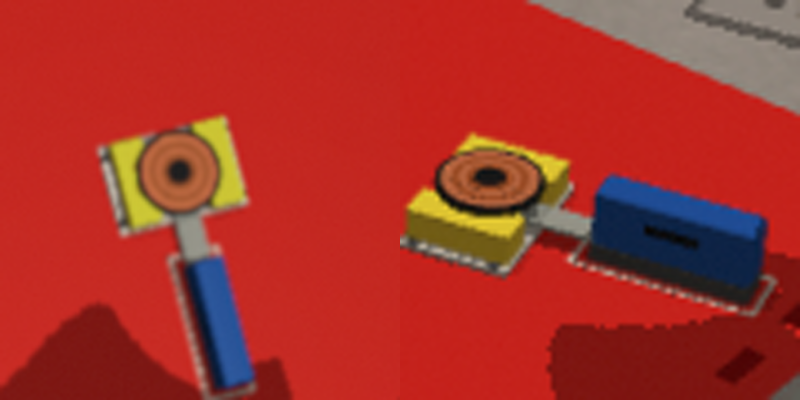

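The crops show the coil flat and centred on both rails, at about (180,170) in the left half. The paddle stands in its outline and the gripper is clear, so I'm handing in.

```bash
python3 -c "
from bench import robot
print(robot.close_job())"
```

```text
the job is handed in; nothing more can be done
None
```

The job is handed in at about 16.5 s of the 48 s: the coil lies flat on both rails, within about 1 mm of the cradle's centre, the released paddle stands upright in its outline, and I never went near the white disc.

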